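# Seat a round seal blank in a three-point engraving nest

### The arm

A 6-joint arm with a two-finger parallel gripper is mounted at the origin on a cart in front of the work surface, level with it; the furniture and walls round the work are solid. World frame = base frame: x ahead of the robot, y to its left, z up, the work surface at z = 0. Lengths are in m, angles in degrees, forces in N, time in s.
With the tool pointing down it reaches from about 0.275 to 0.875 m from the base axis. Payload 12.5 kg.
Tool frame: the origin (TCP) lies between the finger pads; the fingertips stand env.tcp_to_tips ahead of it and the grasp point (between the pads) lies 11 mm behind it (env.tcp_to_tips is the distance from the TCP to the fingertips, in m); z points along the fingers, y is the line along which they close (so a half turn about z gives the same grasp; the last joint's range is limited). The gripper opens to 85 mm and grips with 20 to 120 N. Pads are 22 mm wide; open, the fingers measure 114 mm over their backs; the gripper's body (76 mm by 85 mm) begins 54 mm behind the grasp point. The pads swing forward as they close: fully open they stand 13 mm farther back than shut.
Start: joints at [60.642, 20.094, 94.641, -0, 65.266, -4.847], TCP at [0.228, 0.5, 0.239] pointing down, gripper open.
Joint ranges: [-157.81, 157.81], [-45, 120.19], [0.68, 151.7], [-89.99, 269.99], [4.06, 180], [-164.3, 164.3]. Speed limits (degrees/s): [127.2, 127.2, 159.86, 180, 180, 180].

### API

Orientations are given as a 3x3 rotation matrix whose columns are the frame's x, y, z axes.
In Python, from cell import env gives the robot as it stands. The module is installed in compiled form; this text tells all that it offers.
- The arm moves only by the tool move_arm, never from a script. Its argument "plan" is a list of rows, each a list of 3 entries, a list of its own where there are three numbers: the opening, from 0 (shut) to 1 (fully open), then the shift along the tool's x, y, z each as a share of 20 cm, from -1 to 1, then the turn, a rotation vector about the tool's x, y, z each as a share of 0.1 rad, from -1 to 1. In form: [[fingers, [dx, dy, dz], [rx, ry, rz]], ...]. A call has exactly 5 rows; each row shifts and turns the commanded pose from where the row before left it, along the tool's axes as they then stand; what a row does not reach is not made up. A row lasts 1/12 s, in which the tool goes at most 41.7 mm and 7.16 degrees, less where a joint would pass 70% of its speed; a pose out of reach is approached as far as the arm can. A call with a number of a shift or a turn outside -1 to 1 is refused whole. A call with a gripper value outside its range is refused whole. The fingers move at their own pace and stop on an object; the grip force is fixed at half the most. Time passes only in rows, so rows that do not move let the fingers close, or fill a call up. It gives the time, the measured TCP pose, the force and the opening at its end, in the units of the state.
- env.state(): the state, without advancing time (a new reading comes with each control period).
- env.snapshot(name): name is "scene" or "top"; returns a dict with "frame" (480x640x3 uint8, blue, green, red), "fov_y" (degrees; the focal length in pixels is half the picture's height over the tangent of half this angle, whatever the lens; pixels are square), "cx", "cy" (the principal point, pixels), "R" (3x3) and "t" (3): a world point X has camera coordinates R X + t. Camera axes: x right, y down, z forward; pixel columns grow to the right and rows downward; lengths in m; the calibration is good to about 2 mm. A picture is of the moment at which its call begins. There is no depth.
- env.sign_off(): hands the job in, once; it reports no verdict.
The state is a dict: "clock": time; "joints": joint angles; "joint_vel": joint speeds; "joint_torque": joint torques, N m; "ee_pos": TCP position; "ee_rot": TCP orientation; "contact_force": force on the tool from outside, world axes, zero at the start; "ft_torque": the same for the moment, N m; "gripper_width": finger opening in m.
Only numpy, scipy, OpenCV 4.12 (cv2) and the standard library are available. Lean on these libraries where they do the work, as an engineer would, in place of code of your own. Each camera call takes 0.05 s, during which the arm holds its last target. There are 200 camera calls.

### The job

Set the round brass seal blank flat on the bare part of the nest's plate, then nudge it gently home until it bears on both upright pins at once. Then slide the keeper up until its sprung nose, the third point, holds the blank against both pins with the spring pressed about half way in (neither barely touching nor bottomed), and let go, leaving the neighbouring things where they are.

Things in the scene. Friction and masses are not known exactly. Their poses are not given: they have to be found in the camera images.
- seal_blank: Plain round brass disc, 46 mm in diameter, 18 mm thick, 0.25 kg, lying flat on the bench among other things, to the robot's left of the nest. Origin: centre of its underside; z up.
- nest: Flat aluminium plate, 200 mm long (its x) by 84 mm wide (its y) by 12 mm thick, ground smooth, fixed to the bench. Origin: centre of its underside. Its x axis runs from the keeper's end to the pins' end. Two low guide rails, 7 mm wide with tops 5 mm above the plate, lie along x at y = +-19.5 mm, from x = -97 to 0 mm; from there to the pins the plate is bare. A lamp head hangs 0.19 m and more above the bench, some 0.51 to 0.65 m ahead of the robot and 0 to 0.1 m left.
- seat (a point): Point on the plate's top, 52 mm from the nest's origin along its x, axes as the nest's: the centre of the blank's underside is here when the blank bears on both pins.
- pin_a: Fixed upright steel pin, 8 mm in diameter, 15 mm tall, on the plate 19 mm beyond the seat along the nest's x and 19 mm to its +y side. Origin: centre of its foot, on the plate's top. Rigid, polished and slippery. The two pins and the nose are the blank's three side contacts.
- pin_b: The other pin, the same, 19 mm beyond the seat and 19 mm to the nest's -y side. The blank may be pressed on either pin with at most about 20 N; a steady push of about 10 N on the blank along the nest's x seats it on both.
- keeper_post (a point): Centre of the top end of the keeper's upright round thumb post: 16 mm in diameter, its top 44.5 mm above the plate and 28 mm above the keeper's block; to be gripped from above or pushed from behind.
- keeper: Steel block of the keeper, 40 x 30 x 16.5 mm, at the plate's far end from the pins. Origin: middle of its underside, 6 mm ahead of the post's axis; axes as the nest's. It slides along the nest's x only, against a steady drag of about 9 N, and stays where it is left; it starts up to 12 mm from its back end and can travel 76 mm from that end.
- nose: Brass round-ended sprung nose, 10 mm in diameter, 7.5 mm above the plate, standing out of the keeper's front face towards the pins. Origin: centre of its end ball, 5 mm behind its tip, and 33 mm ahead of the post's axis when the nose is out; when out its tip is 12 mm ahead of the block. It springs in by at most 4 mm: 2 N to start it, 2.5 N more per mm, so 7 N at half way and 12 N when bottomed; beyond that it is rigid.
- findings_tin: Low round tin with small findings, 66 mm across, 37 mm tall; a bystander. Origin: centre of its underside.
- wood_spool: Turned wooden spool, 38 mm across, 60 mm tall, standing; a bystander. Origin: centre of its underside.
- steel_block: Square polished steel block, 62 x 62 x 20 mm; a bystander. Origin: centre of its underside.

How it is judged:
By the outcome, as a careful person would: the job done as asked, in the order asked, and still so for the second after the job is handed in, with the robot touching nothing.
It also fails if it takes over 72 s, if anything falls off the work surface, if the arm or the gripper's body presses on something with over 40 N, if the wrist force passes 120 N, or if a joint passes its speed limit or range.

## Working session

There is one attempt and no reset: what is moved stays moved. The work goes in short steps, Python scripts to look and compute and a tool call to move; the robot and the scene stay as the last step left them, time stands still between calls to the robot, and variables do not carry over. Pictures are saved under pics/ and viewed, on a budget of 10 in all, crops included, one or two more only if the job needs it, and the job is handed in when it is done.

Besides the shell and the picture viewer there is one more tool, called after "Call:" by a JSON object that holds its "method" and its "body". move_arm: Moves the arm, as the interface text tells. Shift numbers are shares of 20 cm and turn numbers shares of 0.1 rad, none past 1 either way. Its arguments: {"type":"object","properties":{"plan":{"type":"array"}},"required":["plan"]}

```bash
mkdir -p pics; cat > h.py <<'E'
import numpy as np, cv2, sys
from cell import env
def px2w(s,u,v,z):
    f=240/np.tan(np.radians(s["fov_y"])/2)
    R=np.array(s["R"]);t=np.array(s["t"])
    d=R.T@np.array([(u-s["cx"])/f,(v-s["cy"])/f,1]);c=-R.T@t
    return c+d*(z-c[2])/d[2]
def w2px(s,X):
    f=240/np.tan(np.radians(s["fov_y"])/2)
    p=np.array(s["R"])@np.array(X)+np.array(s["t"])
    return np.array([s["cx"]+f*p[0]/p[2],s["cy"]+f*p[1]/p[2]])
def save(name,s,crop=None,k=1):
    im=s["frame"]
    if crop: x,y,w,h=crop; im=im[y:y+h,x:x+w]
    if k!=1: im=cv2.resize(im,None,fx=k,fy=k,interpolation=cv2.INTER_CUBIC)
    cv2.imwrite("pics/"+name+".png",im)
E
python3 - <<'E'
from h import *
import pickle
S={n:env.snapshot(n) for n in("scene","top")}
pickle.dump(S,open("s0.pkl","wb"))
for n in S:
    s=S[n];save(n+"0",s);print(n,s["fov_y"],s["cx"],s["cy"],-np.array(s["R"]).T@s["t"],np.array(s["R"]).round(3).tolist())
print(env.state(),env.tcp_to_tips)
E
```

```text
scene 45.83470082260598 314.20928785376043 233.9516957880361 [-0.2457068  -0.49486292  0.70106506] [[0.583, -0.812, 0.007], [-0.482, -0.353, -0.802], [0.654, 0.465, -0.597]]
top 49.10183567701488 315.5304952614012 231.4852944363989 [ 0.38162452 -0.0099801   1.09607128] [[-0.001, -1.0, -0.024], [-0.998, 0.002, -0.057], [0.057, 0.024, -0.998]]
{'clock': 0.1, 'joints': array([ 6.06408508e+01,  2.01219964e+01,  9.46725226e+01,  7.16487982e-04,
        6.52654208e+01, -4.84686407e+00]), 'joint_vel': array([ 0.07535959, -0.08049113, -0.05843122, -0.04105218,  0.11274253,
        0.00089029]), 'joint_torque': array([ 1.09557805e-03, -5.06823313e+01, -2.91874319e+01, -1.99550456e-07,
        2.58420405e-03,  4.43769864e-05]), 'ee_pos': array([0.22802034, 0.50019562, 0.23881017]), 'ee_rot': array([[-9.09870134e-01,  4.14892837e-01, -5.22806205e-04],
       [ 4.14893154e-01,  9.09869688e-01, -9.06214431e-04],
       [ 9.97036430e-05, -1.04144616e-03, -9.99999453e-01]]), 'contact_force': array([ 0.21288713,  0.72791639, -0.21209808]), 'ft_torque': array([ 0.00511415,  0.06361796, -0.0329365 ]), 'gripper_width': 0.08533069598791078} 0.008
```

View pics/scene0.png

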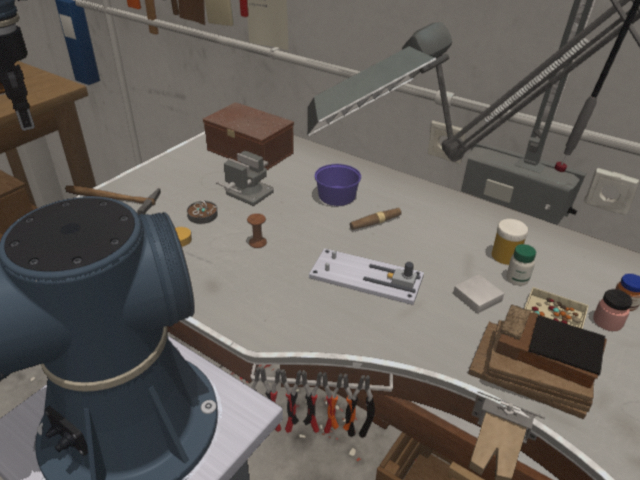

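View pics/top0.png

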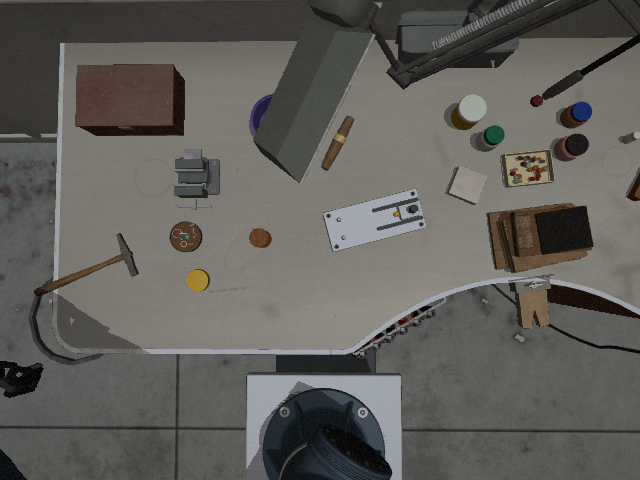

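Top view: the blank is the yellow disc at (198,280). The nest is centred near (375,220), with pins on the left and keeper on the right at (412,209). Tin (185,237), spool (260,238), steel block (467,185). I'll crop in closer.

```bash
python3 - <<'E'
from h import *
import pickle
S=pickle.load(open("s0.pkl","rb"))
t=S["top"]["frame"]
a=cv2.resize(t[182:257,318:432],None,fx=7,fy=7,interpolation=cv2.INTER_CUBIC)[:, :798]
g=cv2.cvtColor(t,cv2.COLOR_BGR2HSV)
m=((g[...,0]>18)&(g[...,0]<30)&(g[...,1]>150)).astype(np.uint8)
n,l,st,c=cv2.connectedComponentsWithStats(m)
for i in range(1,n):
    if st[i,4]>20: print(st[i],c[i], px2w(S["top"],*c[i],0.018))
cv2.imwrite("pics/nest.png",a)
E
```

```text
[451 105  25  25 230] [459.66521739 120.95652174] [ 0.67121958 -0.28189085  0.018     ]
[394 211   6   5  22] [396.45454545 213.54545455] [ 0.47953872 -0.14992483  0.018     ]
[187 270  23  22 397] [197.59697733 280.0604534 ] [0.34339838 0.25883988 0.018     ]
```

View pics/nest.png

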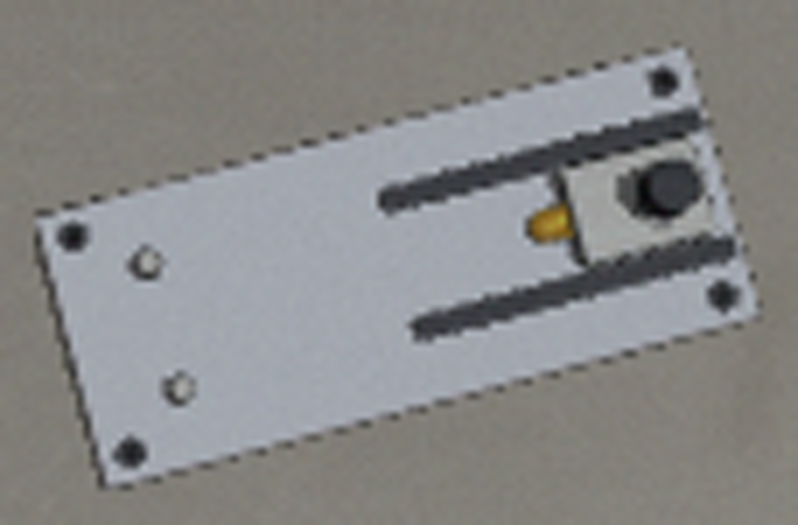

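```bash
cat > fit.py <<'E'
from h import *
import pickle
s=pickle.load(open("s0.pkl","rb"))["top"]
def W(x,y,z): return px2w(s,(x+.5)/7-.5+318,(y+.5)/7-.5+182,z)
obs=[((38,213),(100,42,12)),((685,47),(-100,42,12)),((758,315),(-100,-42,12)),((103,487),(100,-42,12)),((148,261),(71,19,27)),((180,386),(71,-19,27))]
# top-left in image = +x world; nest x ~ +y world, so nest +y is -x world (down in image)
P=[];Q=[]
for (u,v),(x,y,z) in obs:
    P.append([x/1e3,-y/1e3]);Q.append(W(u,v,z/1e3)[:2])
P=np.array(P);Q=np.array(Q)
pm,qm=P.mean(0),Q.mean(0)
U,_,Vt=np.linalg.svd((P-pm).T@(Q-qm));R=Vt.T@np.diag([1,np.sign(np.linalg.det(Vt.T@U.T))])@U.T
t=qm-R@pm
if __name__=="__main__":
    print("res mm",((P@R.T+t-Q)*1e3).round(1).tolist())
    print("yaw",np.degrees(np.arctan2(R[1,0],R[0,0])),"origin",t,"seat",R@[.052,0]+t)
    print("post in nest",R.T@(W(672,188,.0565)[:2]-t), "corner len",np.linalg.norm(Q[0]-Q[1]),np.linalg.norm(Q[0]-Q[3]))
    st=env.state();Rt=st["ee_rot"];print("tool yaw of y",np.degrees(np.arctan2(Rt[1,1],Rt[0,1])),st["ee_pos"])
E
python3 fit.py
```

```text
res mm [[-0.1, 1.8], [1.0, -0.7], [-1.0, -1.2], [-0.4, -0.0], [0.4, 0.2], [0.1, -0.1]]
yaw 104.4112080161414 origin [ 0.46783336 -0.10461398] seat [ 0.45489163 -0.05425019]
post in nest [-0.07636883  0.00075532] corner len 0.19724072879193436 0.08324516633993956
tool yaw of y 65.48741774849148 [0.22802034 0.50019562 0.23881017]
```

```bash
cat >> h.py <<'E'
def to(tgt,yaw=None):
    st=env.state();R=np.array(st["ee_rot"]);d=R.T@(np.array(tgt)-st["ee_pos"])/.2
    cy=np.degrees(np.arctan2(R[1,1],R[0,1]))
    print("clock",round(st["clock"],2),"pos",st["ee_pos"].round(4),"yaw",cy.round(2),"tilt",R[:2,2].round(4),"F",st["contact_force"].round(2),"w",st["gripper_width"].round(4))
    print("shift/20cm",d.round(3),"rows",np.ceil(np.linalg.norm(d)/.2),"rz total", None if yaw is None else -np.radians(yaw-cy)/.1)
E
python3 -c "
from h import *
to([.3434,.2588,.10])"
```

```text
Traceback (most recent call last):
  File "h.py", line 20, in to
    print("clock",round(st["clock"],2),"pos",st["ee_pos"].round(4),"yaw",cy.round(2),"tilt",R[:2,2].round(4),"F",st["contact_force"].round(2),"w",st["gripper_width"].round(4))
                                                                                                                                                  ^^^^^^^^^^^^^^^^^^^^^^^^^
AttributeError: 'float' object has no attribute 'round'
```

```bash
sed -i 's/st\["gripper_width"\].round(4)/round(st["gripper_width"],4)/' h.py
```

Call:
{"method": "move_arm", "body": {"plan": [[1,[-0.1025,-0.0858,0.0695],[0,0,0]],[1,[-0.1025,-0.0858,0.0695],[0,0,0]],[1,[-0.1025,-0.0858,0.0695],[0,0,0]],[1,[-0.1025,-0.0858,0.0695],[0,0,0]],[1,[-0.1025,-0.0858,0.0695],[0,0,0]]]}}

```text
clock: 0.52
ee_pos: [0.2859, 0.3786, 0.169]
ee_rot: [[-0.91, 0.415, -0.0], [0.415, 0.91, -0.0], [0.0, -0.0, -1.0]]
contact_force: [0.1, 0.4, -0.6]
gripper_width: 0.0854
```

Call:
{"method": "move_arm", "body": {"plan": [[1,[-0.1025,-0.0858,0.0695],[0,0,0]],[1,[-0.1025,-0.0858,0.0695],[0,0,0]],[1,[-0.1025,-0.0858,0.0695],[0,0,0]],[1,[-0.1025,-0.0858,0.0695],[0,0,0]],[1,[-0.1025,-0.0858,0.0695],[0,0,0]]]}}

```text
clock: 0.93
ee_pos: [0.3437, 0.258, 0.0996]
ee_rot: [[-0.91, 0.415, -0.0], [0.415, 0.91, -0.0], [0.0, -0.0, -1.0]]
contact_force: [0.1, 0.5, 0.6]
gripper_width: 0.0853
```

```bash
python3 - <<'E'
from h import *
to([.3434,.2588,.011])
s=env.snapshot("scene");p=w2px(s,[.343,.259,.03]);print(p)
x,y=(p-[60,60]).astype(int);save("close1",s,(max(x,0),max(y,0),130,110),5)
E
```

```text
clock 0.93 pos [0.3437 0.258  0.0996] yaw 65.5 tilt [-0.0001 -0.0001] F [0.14 0.55 0.6 ] w 0.0853
shift/20cm [0.003 0.003 0.443] rows 3.0 rz total None
[177.63020087 228.08522617]
```

View pics/close1.png

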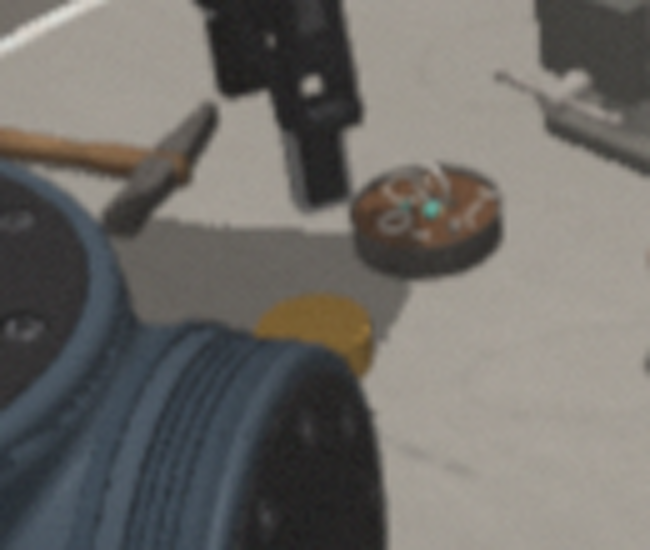

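Close view: the finger is above the blank at crop (320,200). The blank is at (315,330), partly hidden by the arm, and the tin at (427,215) is clear. Descending and closing.

Call:
{"method": "move_arm", "body": {"plan": [[1,[0.003,0.003,0.12],[0,0,0]],[1,[0,0,0.12],[0,0,0]],[1,[0,0,0.1],[0,0,0]],[1,[0,0,0.07],[0,0,0]],[1,[0,0,0.033],[0,0,0]]]}}

```text
clock: 1.4
ee_pos: [0.3424, 0.2595, 0.01]
ee_rot: [[-0.91, 0.415, -0.002], [0.415, 0.91, -0.001], [0.002, -0.002, -1.0]]
contact_force: [-0.1, 0.9, 0.0]
gripper_width: 0.0852
```

Call:
{"method": "move_arm", "body": {"plan": [[0.45,[0,0,0],[0,0,0]],[0.4,[0,0,0],[0,0,0]],[0.3,[0,0,0],[0,0,0]],[0.3,[0,0,0],[0,0,0]],[0.3,[0,0,0],[0,0,0]]]}}

```text
clock: 1.82
ee_pos: [0.3436, 0.2604, 0.0129]
ee_rot: [[-0.91, 0.415, 0.001], [0.415, 0.91, 0.001], [-0.001, 0.001, -1.0]]
contact_force: [-1.7, -0.8, 11.3]
gripper_width: 0.0428
```

Call:
{"method": "move_arm", "body": {"plan": [[0.3,[0,0,0],[0,0,0]],[0.3,[0,0,0],[0,0,0]],[0.3,[0,0,0],[0,0,0]],[0.3,[0,0,-0.01],[0,0,0]],[0.3,[0,0,-0.01],[0,0,0]]]}}

```text
clock: 2.23
ee_pos: [0.3434, 0.2602, 0.0164]
ee_rot: [[-0.91, 0.415, 0.001], [0.415, 0.91, 0.0], [-0.001, 0.001, -1.0]]
contact_force: [-0.0, 0.0, -2.4]
gripper_width: 0.0429
```

```bash
python3 - <<'E'
from h import *
to([.3434,.2588,.011])
s=env.snapshot("scene");p=w2px(s,[.343,.259,.03]);print(p)
x,y=(p-[60,60]).astype(int);save("close2",s,(max(x,0),max(y,0),130,110),5)
E
```

```text
clock 2.23 pos [0.3434 0.2602 0.0164] yaw 65.49 tilt [0.0008 0.0005] F [-0.05  0.01 -2.36] w 0.0429
shift/20cm [-0.003 -0.006  0.027] rows 1.0 rz total None
[177.63020087 228.08522617]
```

View pics/close2.png

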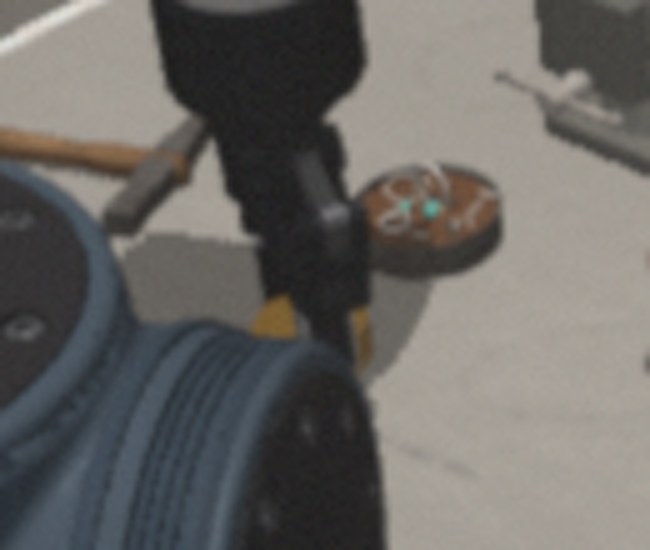

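Blank is held: the force reads −2.4 N, its weight, and the tin has not moved. The brass shows on both sides of the finger at crop (275,315) and (362,335). Now lift and turn.

Call:
{"method": "move_arm", "body": {"plan": [[0.3,[0,0,-0.1],[0,0,0.892]],[0.3,[0,0,-0.1],[0,0,0.892]],[0.3,[0,0,-0.1],[0,0,0.892]],[0.3,[0,0,-0.1],[0,0,0.892]],[0.3,[0,0,-0.1],[0,0,0.892]]]}}

```text
clock: 2.7
ee_pos: [0.343, 0.2599, 0.1168]
ee_rot: [[-0.639, 0.77, 0.0], [0.77, 0.639, 0.0], [-0.0, 0.0, -1.0]]
contact_force: [0.3, -0.0, -2.4]
gripper_width: 0.0427
```

Call:
{"method": "move_arm", "body": {"plan": [[0.3,[0,0,0],[0,0,0.892]],[0.3,[0,0,0],[0,0,0.892]],[0.3,[0,0,0],[0,0,0.892]],[0.3,[0,0,0],[0,0,0.892]],[0.3,[0,0,0],[0,0,0.892]]]}}

```text
clock: 3.12
ee_pos: [0.3431, 0.26, 0.1159]
ee_rot: [[-0.244, 0.97, 0.0], [0.97, 0.244, 0.0], [0.0, 0.0, -1.0]]
contact_force: [0.8, -0.3, -1.8]
gripper_width: 0.0423
```

```bash
python3 -c "
from h import *
to([.40,-.064,.115],14.41)"
```

```text
clock 3.12 pos [0.3431 0.26   0.1159] yaw 14.13 tilt [0.0001 0.0001] F [ 0.82 -0.31 -1.76] w 0.0423
shift/20cm [-1.64  -0.119  0.004] rows 9.0 rz total -0.04891204854360159
```

Call:
{"method": "move_arm", "body": {"plan": [[0.3,[-0.164,-0.012,0],[0,0,0]],[0.3,[-0.164,-0.012,0],[0,0,0]],[0.3,[-0.164,-0.012,0],[0,0,0]],[0.3,[-0.164,-0.012,0],[0,0,0]],[0.3,[-0.164,-0.012,0],[0,0,0]]]}}

```text
clock: 3.53
ee_pos: [0.3722, 0.0968, 0.1159]
ee_rot: [[-0.249, 0.969, 0.0], [0.969, 0.249, 0.0], [-0.0, 0.0, -1.0]]
contact_force: [-0.7, -0.4, -2.5]
gripper_width: 0.0425
```

Call:
{"method": "move_arm", "body": {"plan": [[0.3,[-0.164,-0.012,0],[0,0,0]],[0.3,[-0.164,-0.012,0],[0,0,0]],[0.3,[-0.164,-0.012,0],[0,0,0]],[0.3,[-0.164,-0.012,0],[0,0,0]],[0.3,[-0.164,-0.012,0],[0,0,0]]]}}

```text
clock: 3.95
ee_pos: [0.4013, -0.0653, 0.1159]
ee_rot: [[-0.248, 0.969, 0.0], [0.969, 0.248, -0.0], [-0.0, 0.0, -1.0]]
contact_force: [1.3, 0.1, -2.4]
gripper_width: 0.042
```

```bash
python3 -c "
from h import *
to([.4574,-.0639,.06],14.41)"
```

```text
clock 3.95 pos [ 0.4013 -0.0653  0.1159] yaw 14.37 tilt [ 0.0004 -0.0001] F [ 1.32  0.07 -2.37] w 0.042
shift/20cm [-0.063  0.273  0.28 ] rows 2.0 rz total -0.006623250122869695
```

Call:
{"method": "move_arm", "body": {"plan": [[0.3,[-0.013,0.055,0.056],[0,0,0]],[0.3,[-0.013,0.055,0.056],[0,0,0]],[0.3,[-0.013,0.055,0.056],[0,0,0]],[0.3,[-0.013,0.055,0.056],[0,0,0]],[0.3,[-0.013,0.055,0.056],[0,0,0]]]}}

```text
clock: 4.37
ee_pos: [0.4583, -0.0627, 0.0593]
ee_rot: [[-0.248, 0.969, 0.0], [0.969, 0.248, 0.0], [-0.0, 0.0, -1.0]]
contact_force: [-0.3, -0.7, -2.6]
gripper_width: 0.0429
```

```bash
python3 - <<'E'
from h import *
to([.4574,-.0639,.027],14.41)
s=env.snapshot("scene");p=w2px(s,[.457,-.064,.03]);print(p)
for q in ([.4574,-.0639,.030],[.4574,-.0639,.048]): print(w2px(s,q))
x,y=(p-[75,60]).astype(int);print(x,y);save("close3",s,(x,y,150,110),5)
E
```

```text
clock 4.37 pos [ 0.4583 -0.0627  0.0593] yaw 14.36 tilt [0. 0.] F [-0.29 -0.69 -2.61] w 0.0429
shift/20cm [-0.005 -0.006  0.161] rows 1.0 rz total -0.008738398478559797
[343.94196217 259.25654514]
[344.01474684 259.12709707]
[344.3845531  251.58095948]
268 199
```

View pics/close3.png

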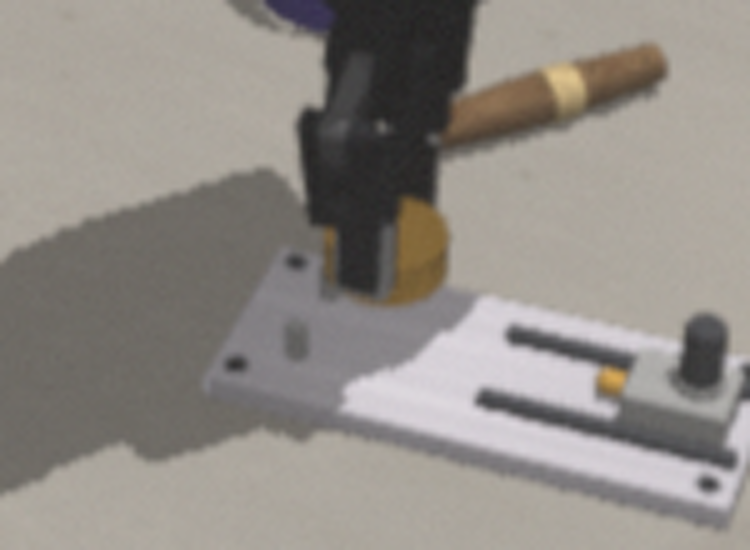

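Blank hangs level over the bare plate at crop (385,250), behind the pins at (297,340) and (328,280). Keeper is at the right at (690,380). Lowering.

Call:
{"method": "move_arm", "body": {"plan": [[0.3,[-0.005,-0.006,0.06],[0,0,0]],[0.3,[0,0,0.06],[0,0,0]],[0.3,[0,0,0.03],[0,0,0]],[0.3,[0,0,0],[0,0,0]],[0.3,[0,0,0],[0,0,0]]]}}

```text
clock: 4.83
ee_pos: [0.4569, -0.0638, 0.03]
ee_rot: [[-0.248, 0.969, -0.0], [0.969, 0.248, 0.0], [0.0, -0.0, -1.0]]
contact_force: [0.8, 0.3, -1.8]
gripper_width: 0.0423
```

Call:
{"method": "move_arm", "body": {"plan": [[0.3,[0,0,0.005],[0,0,0]],[0.3,[0,0,0],[0,0,0]],[0.3,[0,0,0.005],[0,0,0]],[0.3,[0,0,0],[0,0,0]],[0.3,[0,0,0],[0,0,0]]]}}

```text
clock: 5.25
ee_pos: [0.4571, -0.0639, 0.0278]
ee_rot: [[-0.248, 0.969, 0.0], [0.969, 0.248, -0.0], [-0.0, 0.0, -1.0]]
contact_force: [-0.4, -0.4, -2.7]
gripper_width: 0.0423
```

Call:
{"method": "move_arm", "body": {"plan": [[0.3,[0,0,0.003],[0,0,0]],[0.3,[0,0,0.003],[0,0,0]],[0.3,[0,0,0.003],[0,0,0]],[0.3,[0,0,0],[0,0,0]],[0.3,[0,0,0],[0,0,0]]]}}

```text
clock: 5.67
ee_pos: [0.4569, -0.0638, 0.0258]
ee_rot: [[-0.248, 0.969, -0.0], [0.969, 0.248, 0.0], [0.0, -0.0, -1.0]]
contact_force: [-0.2, 0.0, -1.9]
gripper_width: 0.0427
```

Call:
{"method": "move_arm", "body": {"plan": [[0.3,[0,0,0.003],[0,0,0]],[0.3,[0,0,0.003],[0,0,0]],[0.3,[0,0,0],[0,0,0]],[0.3,[0,0,0],[0,0,0]],[0.3,[0,0,0],[0,0,0]]]}}

```text
clock: 6.08
ee_pos: [0.4571, -0.0638, 0.025]
ee_rot: [[-0.248, 0.969, 0.0], [0.969, 0.248, -0.0], [-0.0, 0.0, -1.0]]
contact_force: [-2.2, 0.4, 4.7]
gripper_width: 0.0421
```

Call:
{"method": "move_arm", "body": {"plan": [[0.52,[0,0,0],[0,0,0]],[0.56,[0,0,0],[0,0,0]],[0.62,[0,0,0],[0,0,0]],[0.75,[0,0,0],[0,0,0]],[0.85,[0,0,0],[0,0,0]]]}}

```text
clock: 6.5
ee_pos: [0.457, -0.0638, 0.0247]
ee_rot: [[-0.248, 0.969, 0.0], [0.969, 0.248, -0.0], [-0.0, 0.0, -1.0]]
contact_force: [0.3, -0.3, -1.0]
gripper_width: 0.0723
```

Call:
{"method": "move_arm", "body": {"plan": [[0.85,[0,0,-0.02],[0,0,0]],[0.85,[0,0,-0.08],[0,0,0]],[0.85,[0,0,-0.1],[0,0,0]],[0.85,[0,0,-0.1],[0,0,0]],[0.85,[0,0,0],[0,0,0]]]}}

```text
clock: 6.92
ee_pos: [0.4586, -0.0642, 0.0878]
ee_rot: [[-0.248, 0.969, 0.005], [0.969, 0.248, -0.001], [-0.002, 0.004, -1.0]]
contact_force: [0.8, -1.0, 0.7]
gripper_width: 0.0724
```

```bash
python3 - <<'E'
from h import *
xa=np.array([-.2489,.9685]);o=np.array([.46783,-.10461])
q=o-xa*.015
to([*q,.085],14.41)
s=env.snapshot("top");g=cv2.cvtColor(s["frame"],cv2.COLOR_BGR2HSV)
s=env.snapshot("scene")
x,y=268,199;save("close4",s,(x,y,150,110),5)
E
```

```text
clock 6.92 pos [ 0.4586 -0.0642  0.0878] yaw 14.39 tilt [ 0.0047 -0.0012] F [ 0.8  -1.04  0.68] w 0.0724
shift/20cm [-0.282 -0.006  0.015] rows 2.0 rz total -0.0038389659249158507
```

View pics/close4.png

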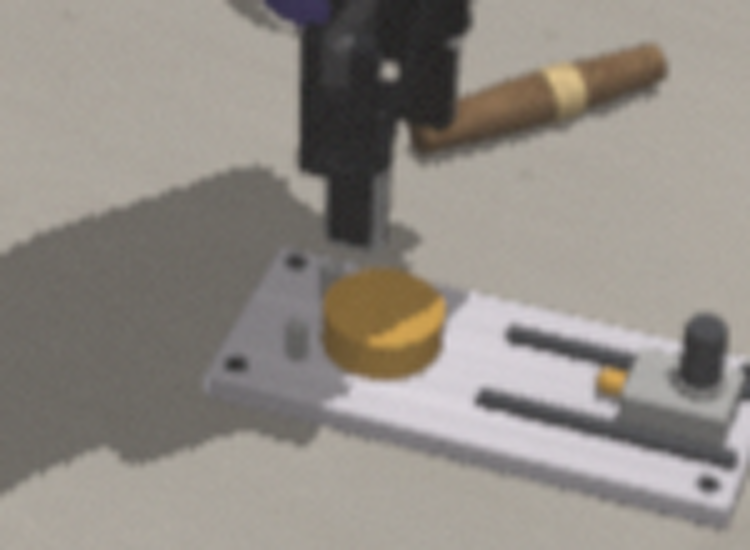

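Blank lies flat at crop (383,320), just short of both pins. Next, shut the fingers behind it to nudge.

Call:
{"method": "move_arm", "body": {"plan": [[0,[-0.11,-0.003,0],[0,0,0]],[0,[-0.11,-0.003,0],[0,0,0]],[0,[0,0,0],[0,0,0]],[0,[0,0,0],[0,0,0]],[0,[0,0,0],[0,0,0]]]}}

```text
clock: 7.43
ee_pos: [0.4661, -0.1063, 0.084]
ee_rot: [[-0.248, 0.969, -0.002], [0.969, 0.248, 0.001], [0.001, -0.001, -1.0]]
contact_force: [-0.4, 0.0, -0.2]
gripper_width: 0.0116
```

Call:
{"method": "move_arm", "body": {"plan": [[0,[0,0,0],[0,0,0]],[0,[0,0,0],[0,0,0]],[0,[0,0,0],[0,0,0]],[0,[0,0,0],[0,0,0]],[0,[0,0,0],[0,0,0]]]}}

```text
clock: 7.85
ee_pos: [0.4668, -0.1065, 0.0847]
ee_rot: [[-0.249, 0.969, 0.0], [0.969, 0.249, -0.0], [-0.0, 0.0, -1.0]]
contact_force: [-0.2, 0.9, -0.2]
gripper_width: 0.0003
```

```bash
python3 - <<'E'
from h import *
to([.4686,-.1075,.027],14.41)
E
```

```text
clock 7.85 pos [ 0.4668 -0.1065  0.0847] yaw 14.4 tilt [ 0. -0.] F [-0.2   0.94 -0.24] w 0.0003
shift/20cm [-0.007  0.008  0.289] rows 2.0 rz total -0.001949291979481673
```

Call:
{"method": "move_arm", "body": {"plan": [[0,[-0.007,0.008,0.12],[0,0,0]],[0,[0,0,0.1],[0,0,0]],[0,[0,0,0.05],[0,0,0]],[0,[0,0,0.019],[0,0,0]],[0,[0,0,0],[0,0,0]]]}}

```text
clock: 8.27
ee_pos: [0.4683, -0.1076, 0.0264]
ee_rot: [[-0.248, 0.969, -0.001], [0.969, 0.248, 0.0], [0.001, -0.001, -1.0]]
contact_force: [-0.1, -0.2, -0.1]
gripper_width: 0.0
```

Call:
{"method": "move_arm", "body": {"plan": [[0,[0.01,0,0],[0,0,0]],[0,[0.01,0,0],[0,0,0]],[0,[0.01,0,0],[0,0,0]],[0,[0.01,0,0],[0,0,0]],[0,[0.01,0,0],[0,0,0]]]}}

```text
clock: 8.68
ee_pos: [0.4663, -0.0978, 0.0273]
ee_rot: [[-0.249, 0.969, 0.001], [0.969, 0.249, -0.0], [-0.0, 0.001, -1.0]]
contact_force: [0.4, -0.3, -0.3]
gripper_width: 0.0
```

Call:
{"method": "move_arm", "body": {"plan": [[0,[0.006,0,0],[0,0,0]],[0,[0.006,0,0],[0,0,0]],[0,[0.006,0,0],[0,0,0]],[0,[0.006,0,0],[0,0,0]],[0,[0,0,0],[0,0,0]]]}}

```text
clock: 9.1
ee_pos: [0.465, -0.0932, 0.0269]
ee_rot: [[-0.248, 0.969, 0.0], [0.969, 0.248, 0.0], [0.0, 0.0, -1.0]]
contact_force: [-0.0, -0.5, -0.4]
gripper_width: 0.0002
```

Call:
{"method": "move_arm", "body": {"plan": [[0,[0.005,0,0],[0,0,0]],[0,[0.005,0,0],[0,0,0]],[0,[0.005,0,0],[0,0,0]],[0,[0.005,0,0],[0,0,0]],[0,[0,0,0],[0,0,0]]]}}

```text
clock: 9.52
ee_pos: [0.4639, -0.0893, 0.0269]
ee_rot: [[-0.248, 0.969, -0.0], [0.969, 0.248, 0.0], [0.0, -0.0, -1.0]]
contact_force: [-0.2, -0.0, 0.5]
gripper_width: -0.0
```

Call:
{"method": "move_arm", "body": {"plan": [[0,[0.003,0,0],[0,0,0]],[0,[0,0,0],[0,0,0]],[0,[0.003,0,0],[0,0,0]],[0,[0,0,0],[0,0,0]],[0,[0,0,0],[0,0,0]]]}}

```text
clock: 9.93
ee_pos: [0.4636, -0.0883, 0.0269]
ee_rot: [[-0.248, 0.969, -0.0], [0.969, 0.248, 0.0], [0.0, -0.0, -1.0]]
contact_force: [1.4, 0.7, -1.6]
gripper_width: -0.0002
```

Call:
{"method": "move_arm", "body": {"plan": [[0,[0.003,0,0],[0,0,0]],[0,[0,0,0],[0,0,0]],[0,[0.003,0,0],[0,0,0]],[0,[0,0,0],[0,0,0]],[0,[0,0,0],[0,0,0]]]}}

```text
clock: 10.35
ee_pos: [0.4635, -0.0873, 0.0269]
ee_rot: [[-0.248, 0.969, 0.0], [0.969, 0.248, -0.0], [-0.0, 0.0, -1.0]]
contact_force: [1.0, -1.2, -0.7]
gripper_width: 0.0001
```

Call:
{"method": "move_arm", "body": {"plan": [[0,[0.002,0,0],[0,0,0]],[0,[0,0,0],[0,0,0]],[0,[0.002,0,0],[0,0,0]],[0,[0,0,0],[0,0,0]],[0,[0,0,0],[0,0,0]]]}}

```text
clock: 10.77
ee_pos: [0.4637, -0.0869, 0.0271]
ee_rot: [[-0.248, 0.969, 0.001], [0.969, 0.248, -0.001], [-0.001, 0.001, -1.0]]
contact_force: [0.5, -6.6, -0.6]
gripper_width: -0.0003
```

Call:
{"method": "move_arm", "body": {"plan": [[0,[0.0015,0,0],[0,0,0]],[0,[0,0,0],[0,0,0]],[0,[0,0,0],[0,0,0]],[0,[0,0,0],[0,0,0]],[0,[0,0,0],[0,0,0]]]}}

```text
clock: 11.18
ee_pos: [0.4637, -0.0868, 0.0272]
ee_rot: [[-0.249, 0.969, 0.001], [0.969, 0.249, -0.001], [-0.001, 0.001, -1.0]]
contact_force: [1.7, -8.2, 0.7]
gripper_width: -0.0
```

Call:
{"method": "move_arm", "body": {"plan": [[0,[0.0015,0,0],[0,0,0]],[0,[0,0,0],[0,0,0]],[0,[0,0,0],[0,0,0]],[0,[0,0,0],[0,0,0]],[0,[0,0,0],[0,0,0]]]}}

```text
clock: 11.6
ee_pos: [0.4637, -0.0867, 0.0272]
ee_rot: [[-0.249, 0.969, 0.002], [0.969, 0.249, -0.001], [-0.002, 0.001, -1.0]]
contact_force: [0.7, -10.6, 0.9]
gripper_width: 0.0002
```

Call:
{"method": "move_arm", "body": {"plan": [[0,[-0.02,0,0],[0,0,0]],[0,[-0.05,0,0],[0,0,0]],[0,[0,0,-0.1],[0,0,0]],[0.3,[0,0,-0.15],[0,0,0]],[0.5,[-0.1,0,-0.05],[0,0,0]]]}}

```text
clock: 12.02
ee_pos: [0.4715, -0.1178, 0.0893]
ee_rot: [[-0.25, 0.968, 0.0], [0.968, 0.25, 0.0], [0.0, 0.001, -1.0]]
contact_force: [0.6, 0.3, 0.4]
gripper_width: 0.0232
```

```bash
python3 - <<'E'
from h import *
xa=np.array([-.2489,.9685]);o=np.array([.46783,-.10461]);ya=np.array([-xa[1],xa[0]])
q=o-xa*.0764
to([*q,.085],14.41)
s=env.snapshot("scene")
x,y,k=288,229,8
save("close5",s,(x,y,100,70),k)
for n,p in dict(seat=(52,0,30),pa=(71,19,27),pb=(71,-19,27),post=(-76.4,0,56.5)).items():
    w=o+xa*p[0]/1e3+ya*p[1]/1e3; print(n,((w2px(s,[*w,p[2]/1e3])-[x,y]+.5)*k-.5).round(1))
E
```

```text
clock 12.02 pos [ 0.4715 -0.1178  0.0893] yaw 14.46 tilt [0.0005 0.0004] F [0.58 0.31 0.42] w 0.0232
shift/20cm [-0.313 -0.002  0.021] rows 2.0 rz total 0.008985556414548576
seat [411.2 234.6]
pa [306.7 273.4]
pb [362.  179.1]
post [959.9 277. ]
```

View pics/close5.png

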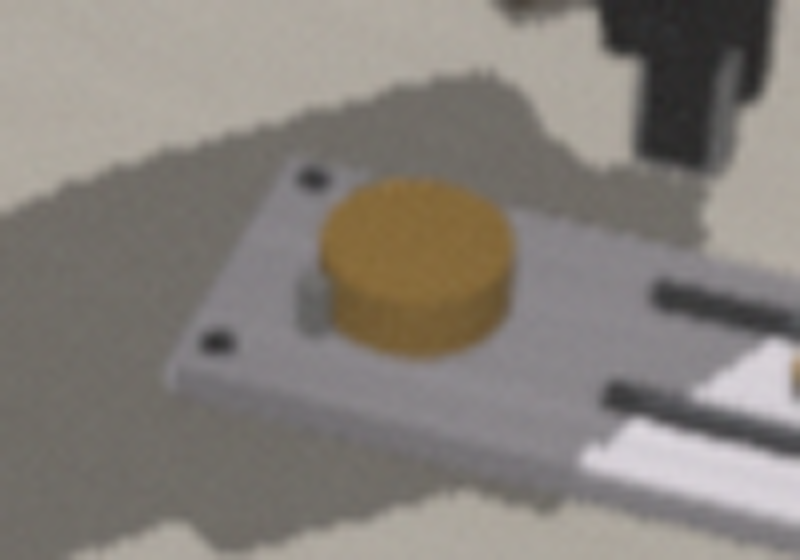

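Blank top centre at crop (418,243), touching pin_a at (315,300). Both sit about +8 px off prediction, the same shift, so it is seated. Now to the keeper post.

Call:
{"method": "move_arm", "body": {"plan": [[0.55,[-0.1,0,0],[0,0,0]],[0.55,[-0.15,0,0],[0,0,0]],[0.55,[-0.063,-0.002,0.021],[0,0,0]],[0.55,[0,0,0],[0,0,0]],[0.55,[0,0,0],[0,0,0]]]}}

```text
clock: 12.48
ee_pos: [0.486, -0.1795, 0.0819]
ee_rot: [[-0.247, 0.969, -0.002], [0.969, 0.247, 0.001], [0.001, -0.001, -1.0]]
contact_force: [-0.1, -0.5, -0.8]
gripper_width: 0.0466
```

```bash
python3 - <<'E'
from h import *
to([.4868,-.1786,.042],14.41)
s=env.snapshot("scene")
save("close6",s,(350,200,110,90),6)
E
```

```text
clock 12.48 pos [ 0.486  -0.1795  0.0819] yaw 14.3 tilt [-0.0016  0.001 ] F [-0.08 -0.54 -0.81] w 0.0466
shift/20cm [0.003 0.006 0.199] rows 1.0 rz total -0.01981329848295728
```

View pics/close6.png

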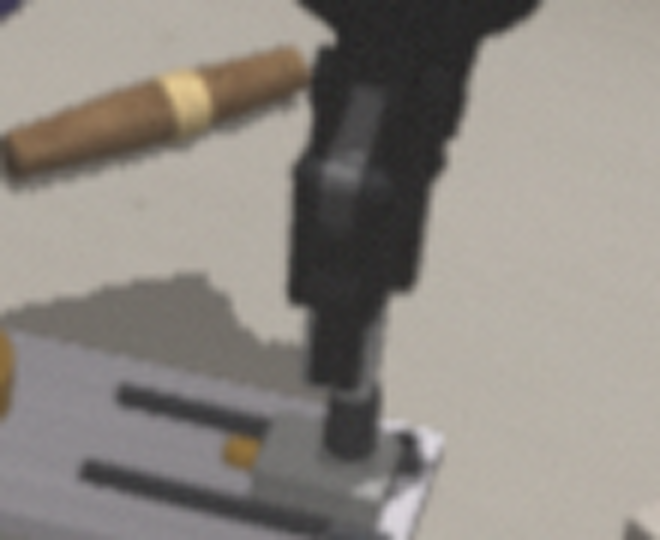

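The near finger at crop (345,340) stands in front of the post at (352,420), as it should. The fingers straddle it, so I'll descend and grip.

Call:
{"method": "move_arm", "body": {"plan": [[0.55,[0.003,0.003,0.07],[0,0,0]],[0.55,[0,0,0.07],[0,0,0]],[0.55,[0,0,0.04],[0,0,0]],[0.55,[0,0,0.015],[0,0,0]],[0.55,[0,0,0],[0,0,0]]]}}

```text
clock: 12.95
ee_pos: [0.4867, -0.178, 0.0432]
ee_rot: [[-0.249, 0.969, -0.001], [0.969, 0.249, 0.001], [0.001, -0.001, -1.0]]
contact_force: [-0.2, -0.9, 0.7]
gripper_width: 0.0471
```

Call:
{"method": "move_arm", "body": {"plan": [[0.4,[0,0,0],[0,0,0]],[0.3,[0,0,0],[0,0,0]],[0.25,[0,0,0],[0,0,0]],[0.2,[0,0,0],[0,0,0]],[0.15,[0,0,0],[0,0,0]]]}}

```text
clock: 13.37
ee_pos: [0.4876, -0.1788, 0.0443]
ee_rot: [[-0.248, 0.969, 0.001], [0.969, 0.248, -0.0], [-0.001, 0.001, -1.0]]
contact_force: [0.1, 2.0, 4.5]
gripper_width: 0.014
```

Call:
{"method": "move_arm", "body": {"plan": [[0.05,[0,0,0],[0,0,0]],[0.05,[0,0,0],[0,0,0]],[0.05,[0,0,0],[0,0,0]],[0.05,[0,0,0],[0,0,0]],[0.05,[0,0,0],[0,0,0]]]}}

```text
clock: 13.78
ee_pos: [0.4875, -0.1788, 0.0443]
ee_rot: [[-0.248, 0.969, 0.001], [0.969, 0.248, -0.0], [-0.001, 0.001, -1.0]]
contact_force: [0.1, 1.6, 5.5]
gripper_width: 0.0137
```

Call:
{"method": "move_arm", "body": {"plan": [[0.05,[0,0,-0.004],[0,0,0]],[0.05,[0.01,0,0],[0,0,0]],[0.05,[0.02,0,0],[0,0,0]],[0.05,[0.025,0,0],[0,0,0]],[0.05,[0.025,0,0],[0,0,0]]]}}

```text
clock: 14.2
ee_pos: [0.4837, -0.1643, 0.0445]
ee_rot: [[-0.248, 0.969, 0.002], [0.969, 0.248, -0.002], [-0.002, 0.001, -1.0]]
contact_force: [3.0, -7.3, -7.9]
gripper_width: 0.014
```

Call:
{"method": "move_arm", "body": {"plan": [[0.05,[0.03,0,0],[0,0,0]],[0.05,[0.03,0,0],[0,0,0]],[0.05,[0.03,0,0],[0,0,0]],[0.05,[0.03,0,0],[0,0,0]],[0.05,[0.03,0,0],[0,0,0]]]}}

```text
clock: 14.62
ee_pos: [0.4761, -0.1351, 0.0444]
ee_rot: [[-0.249, 0.969, 0.001], [0.969, 0.249, -0.002], [-0.002, 0.001, -1.0]]
contact_force: [2.6, -8.6, -7.4]
gripper_width: 0.0141
```

```bash
cat >> h.py <<'E'
def nx():
    st=env.state();xa=np.array([-.2489,.9685]);ya=np.array([-xa[1],xa[0]]);d=(st["ee_pos"][:2]-[.46783,-.10461])*1e3;F=st["contact_force"]
    print("nest x,y mm",(d@xa).round(2),(d@ya).round(2),"Fx,Fy,Fz",(F[:2]@xa).round(1),(F[:2]@ya).round(1),F[2].round(1),"clock",round(st["clock"],2))
E
python3 -c "
from h import *
nx()"
```

```text
nest x,y mm -31.54 -0.42 Fx,Fy,Fz -8.9 -0.4 -7.4 clock 14.62
```

Call:
{"method": "move_arm", "body": {"plan": [[0.05,[0.025,0,0.002],[0,0,0]],[0.05,[0.025,0,0],[0,0,0]],[0.05,[0.02,0,0],[0,0,0]],[0.05,[0.015,0,0],[0,0,0]],[0.05,[0.005,0,0],[0,0,0]]]}}

```text
clock: 15.03
ee_pos: [0.4715, -0.1175, 0.0444]
ee_rot: [[-0.249, 0.969, 0.001], [0.969, 0.249, -0.002], [-0.002, 0.001, -1.0]]
contact_force: [0.4, -8.5, -1.6]
gripper_width: 0.0133
```

```bash
python3 - <<'E'
from h import *
nx()
s=env.snapshot("scene")
save("close7",s,(300,215,90,65),8)
E
```

```text
nest x,y mm -13.43 -0.36 Fx,Fy,Fz -8.3 1.7 -1.6 clock 15.03
```

View pics/close7.png

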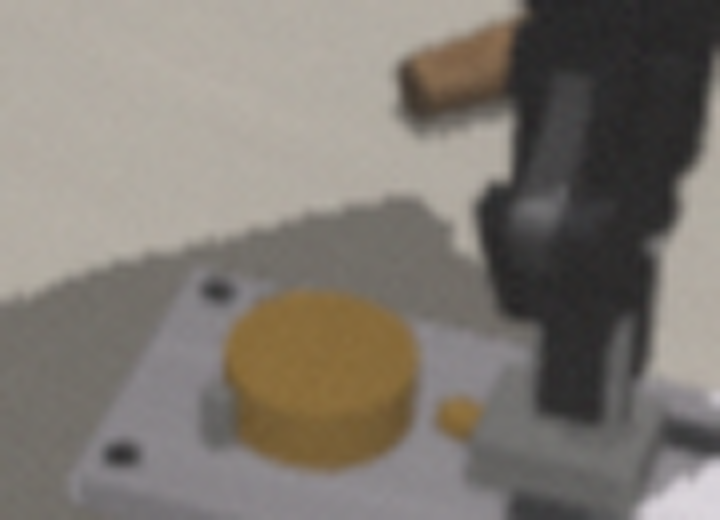

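The gap between nose tip, crop (437,418), and blank edge, (415,415), looks like 4–5 mm. Prediction was 4 mm. Creeping on.

Call:
{"method": "move_arm", "body": {"plan": [[0.05,[0.004,0,0],[0,0,0]],[0.05,[0.004,0,0],[0,0,0]],[0.05,[0.004,0,0],[0,0,0]],[0.05,[0,0,0],[0,0,0]],[0.05,[0,0,0],[0,0,0]]]}}

```text
clock: 15.5
ee_pos: [0.4709, -0.1154, 0.0444]
ee_rot: [[-0.249, 0.969, 0.001], [0.969, 0.249, -0.001], [-0.002, 0.001, -1.0]]
contact_force: [-0.3, -7.7, 0.5]
gripper_width: 0.0136
```

```bash
python3 -c "
from h import *
nx()"
```

```text
nest x,y mm -11.23 -0.33 Fx,Fy,Fz -7.4 2.2 0.5 clock 15.5
```

Call:
{"method": "move_arm", "body": {"plan": [[0.05,[0.003,0,0],[0,0,0]],[0.05,[0,0,0],[0,0,0]],[0.05,[0,0,0],[0,0,0]],[0.05,[0,0,0],[0,0,0]],[0.05,[0,0,0],[0,0,0]]]}}

```text
clock: 15.92
ee_pos: [0.4708, -0.1149, 0.0444]
ee_rot: [[-0.249, 0.969, 0.001], [0.969, 0.249, -0.002], [-0.002, 0.001, -1.0]]
contact_force: [-0.3, -8.8, 0.2]
gripper_width: 0.0138
```

```bash
python3 -c "
from h import *
nx()"
```

```text
nest x,y mm -10.71 -0.34 Fx,Fy,Fz -8.5 2.5 0.2 clock 15.92
```

Call:
{"method": "move_arm", "body": {"plan": [[0.05,[0.003,0,0],[0,0,0]],[0.05,[0,0,0],[0,0,0]],[0.05,[0,0,0],[0,0,0]],[0.05,[0,0,0],[0,0,0]],[0.05,[0,0,0],[0,0,0]]]}}

```text
clock: 16.33
ee_pos: [0.4707, -0.1143, 0.0444]
ee_rot: [[-0.249, 0.969, 0.001], [0.969, 0.249, -0.002], [-0.002, 0.001, -1.0]]
contact_force: [-0.5, -8.7, 0.2]
gripper_width: 0.0137
```

```bash
python3 -c "
from h import *
nx()"
```

```text
nest x,y mm -10.12 -0.34 Fx,Fy,Fz -8.3 2.7 0.2 clock 16.33
```

Call:
{"method": "move_arm", "body": {"plan": [[0.05,[0.002,0,0],[0,0,0]],[0.05,[0,0,0],[0,0,0]],[0.05,[0,0,0],[0,0,0]],[0.05,[0,0,0],[0,0,0]],[0.05,[0,0,0],[0,0,0]]]}}

```text
clock: 16.75
ee_pos: [0.4705, -0.1139, 0.0444]
ee_rot: [[-0.249, 0.969, 0.001], [0.969, 0.249, -0.002], [-0.002, 0.001, -1.0]]
contact_force: [-0.2, -8.5, -1.4]
gripper_width: 0.0138
```

Call:
{"method": "move_arm", "body": {"plan": [[0.05,[0.002,0,0],[0,0,0]],[0.05,[0,0,0],[0,0,0]],[0.05,[0,0,0],[0,0,0]],[0.05,[0,0,0],[0,0,0]],[0.05,[0,0,0],[0,0,0]]]}}

```text
clock: 17.17
ee_pos: [0.4705, -0.1136, 0.0444]
ee_rot: [[-0.249, 0.969, 0.001], [0.969, 0.249, -0.002], [-0.002, 0.001, -1.0]]
contact_force: [0.2, -8.7, -0.3]
gripper_width: 0.0133
```

Call:
{"method": "move_arm", "body": {"plan": [[0.05,[0.002,0,0],[0,0,0]],[0.05,[0,0,0],[0,0,0]],[0.05,[0,0,0],[0,0,0]],[0.05,[0,0,0],[0,0,0]],[0.05,[0,0,0],[0,0,0]]]}}

```text
clock: 17.58
ee_pos: [0.4704, -0.1132, 0.0444]
ee_rot: [[-0.249, 0.969, 0.001], [0.969, 0.249, -0.002], [-0.002, 0.001, -1.0]]
contact_force: [-0.6, -7.9, -0.3]
gripper_width: 0.0135
```

Call:
{"method": "move_arm", "body": {"plan": [[0.05,[0.002,0,0],[0,0,0]],[0.05,[0,0,0],[0,0,0]],[0.05,[0,0,0],[0,0,0]],[0.05,[0,0,0],[0,0,0]],[0.05,[0,0,0],[0,0,0]]]}}

```text
clock: 18.0
ee_pos: [0.4703, -0.1128, 0.0444]
ee_rot: [[-0.249, 0.969, 0.001], [0.969, 0.249, -0.002], [-0.002, 0.001, -1.0]]
contact_force: [-0.3, -8.7, -1.5]
gripper_width: 0.0134
```

No contact yet (−8.6 nest x). Going on in the same steps.

Call:
{"method": "move_arm", "body": {"plan": [[0.05,[0.002,0,0],[0,0,0]],[0.05,[0,0,0],[0,0,0]],[0.05,[0,0,0],[0,0,0]],[0.05,[0,0,0],[0,0,0]],[0.05,[0,0,0],[0,0,0]]]}}

```text
clock: 18.42
ee_pos: [0.4702, -0.1124, 0.0444]
ee_rot: [[-0.249, 0.969, 0.001], [0.969, 0.249, -0.002], [-0.002, 0.001, -1.0]]
contact_force: [-0.2, -8.2, -0.5]
gripper_width: 0.0138
```

Call:
{"method": "move_arm", "body": {"plan": [[0.05,[0.002,0,0],[0,0,0]],[0.05,[0,0,0],[0,0,0]],[0.05,[0,0,0],[0,0,0]],[0.05,[0,0,0],[0,0,0]],[0.05,[0,0,0],[0,0,0]]]}}

```text
clock: 18.83
ee_pos: [0.4701, -0.112, 0.0444]
ee_rot: [[-0.249, 0.969, 0.001], [0.969, 0.249, -0.002], [-0.002, 0.001, -1.0]]
contact_force: [-0.4, -9.2, -0.0]
gripper_width: 0.014
```

Call:
{"method": "move_arm", "body": {"plan": [[0.05,[0.002,0,0],[0,0,0]],[0.05,[0,0,0],[0,0,0]],[0.05,[0,0,0],[0,0,0]],[0.05,[0,0,0],[0,0,0]],[0.05,[0,0,0],[0,0,0]]]}}

```text
clock: 19.25
ee_pos: [0.47, -0.1116, 0.0444]
ee_rot: [[-0.249, 0.969, 0.001], [0.969, 0.249, -0.002], [-0.002, 0.001, -1.0]]
contact_force: [-0.1, -9.3, -1.4]
gripper_width: 0.0134
```

Call:
{"method": "move_arm", "body": {"plan": [[0.05,[0.002,0,0],[0,0,0]],[0.05,[0,0,0],[0,0,0]],[0.05,[0,0,0],[0,0,0]],[0.05,[0,0,0],[0,0,0]],[0.05,[0,0,0],[0,0,0]]]}}

```text
clock: 19.67
ee_pos: [0.4699, -0.1114, 0.0444]
ee_rot: [[-0.249, 0.969, 0.001], [0.969, 0.249, -0.002], [-0.002, 0.001, -1.0]]
contact_force: [-0.2, -10.6, -0.8]
gripper_width: 0.0136
```

Call:
{"method": "move_arm", "body": {"plan": [[0.05,[0.002,0,0],[0,0,0]],[0.05,[0,0,0],[0,0,0]],[0.05,[0,0,0],[0,0,0]],[0.05,[0,0,0],[0,0,0]],[0.05,[0,0,0],[0,0,0]]]}}

```text
clock: 20.08
ee_pos: [0.4698, -0.1111, 0.0444]
ee_rot: [[-0.249, 0.969, 0.001], [0.969, 0.249, -0.002], [-0.002, 0.001, -1.0]]
contact_force: [-0.2, -10.8, -1.3]
gripper_width: 0.0137
```

Call:
{"method": "move_arm", "body": {"plan": [[0.05,[0.002,0,0],[0,0,0]],[0.05,[0,0,0],[0,0,0]],[0.05,[0,0,0],[0,0,0]],[0.05,[0,0,0],[0,0,0]],[0.05,[0,0,0],[0,0,0]]]}}

```text
clock: 20.5
ee_pos: [0.4698, -0.1107, 0.0444]
ee_rot: [[-0.249, 0.969, 0.001], [0.969, 0.249, -0.002], [-0.002, 0.001, -1.0]]
contact_force: [-0.6, -11.4, -1.9]
gripper_width: 0.0138
```

Call:
{"method": "move_arm", "body": {"plan": [[0.05,[0.002,0,0],[0,0,0]],[0.05,[0,0,0],[0,0,0]],[0.05,[0,0,0],[0,0,0]],[0.05,[0,0,0],[0,0,0]],[0.05,[0,0,0],[0,0,0]]]}}

```text
clock: 20.92
ee_pos: [0.4696, -0.1104, 0.0444]
ee_rot: [[-0.249, 0.969, 0.001], [0.969, 0.249, -0.002], [-0.002, 0.001, -1.0]]
contact_force: [-0.4, -12.3, -1.9]
gripper_width: 0.0136
```

Call:
{"method": "move_arm", "body": {"plan": [[0.05,[0.002,0,0],[0,0,0]],[0.05,[0,0,0],[0,0,0]],[0.05,[0.001,0,0],[0,0,0]],[0.05,[0,0,0],[0,0,0]],[0.05,[0,0,0],[0,0,0]]]}}

```text
clock: 21.33
ee_pos: [0.4696, -0.11, 0.0444]
ee_rot: [[-0.249, 0.969, 0.001], [0.969, 0.249, -0.002], [-0.003, 0.001, -1.0]]
contact_force: [-1.0, -13.3, -1.1]
gripper_width: 0.0136
```

Call:
{"method": "move_arm", "body": {"plan": [[0.05,[0.002,0,0],[0,0,0]],[0.05,[0,0,0],[0,0,0]],[0.05,[0,0,0],[0,0,0]],[0.05,[0,0,0],[0,0,0]],[0.05,[0,0,0],[0,0,0]]]}}

```text
clock: 21.75
ee_pos: [0.4695, -0.1096, 0.0444]
ee_rot: [[-0.249, 0.969, 0.002], [0.969, 0.249, -0.002], [-0.003, 0.001, -1.0]]
contact_force: [-0.3, -14.3, -2.3]
gripper_width: 0.0138
```

```bash
python3 -c "
from h import *
nx()"
```

```text
nest x,y mm -5.27 -0.34 Fx,Fy,Fz -13.7 3.8 -2.3 clock 21.75
```

Call:
{"method": "move_arm", "body": {"plan": [[0.05,[0.002,0,0],[0,0,0]],[0.05,[0,0,0],[0,0,0]],[0.05,[0,0,0],[0,0,0]],[0.05,[0,0,0],[0,0,0]],[0.05,[0,0,0],[0,0,0]]]}}

```text
clock: 22.17
ee_pos: [0.4694, -0.1093, 0.0444]
ee_rot: [[-0.249, 0.969, 0.002], [0.969, 0.249, -0.002], [-0.003, 0.001, -1.0]]
contact_force: [-0.6, -14.8, -2.8]
gripper_width: 0.0138
```

```bash
python3 -c "
from h import *
nx()"
```

```text
nest x,y mm -4.96 -0.34 Fx,Fy,Fz -14.2 4.2 -2.8 clock 22.17
```

Spring is at about 6 N, roughly 1.7–2.2 mm in. I'll unload the arm a little so the release doesn't jerk the keeper, then open.

Call:
{"method": "move_arm", "body": {"plan": [[0.05,[-0.0015,0,0],[0,0,0]],[0.05,[0,0,0],[0,0,0]],[0.05,[0,0,0],[0,0,0]],[0.05,[0,0,0],[0,0,0]],[0.05,[0,0,0],[0,0,0]]]}}

```text
clock: 22.58
ee_pos: [0.4694, -0.1093, 0.0444]
ee_rot: [[-0.249, 0.969, 0.001], [0.969, 0.249, -0.002], [-0.002, 0.001, -1.0]]
contact_force: [-0.3, -12.5, -1.2]
gripper_width: 0.0134
```

Call:
{"method": "move_arm", "body": {"plan": [[0.05,[-0.0025,0,0],[0,0,0]],[0.05,[0,0,0],[0,0,0]],[0.05,[0,0,0],[0,0,0]],[0.05,[0,0,0],[0,0,0]],[0.05,[0,0,0],[0,0,0]]]}}

```text
clock: 23.0
ee_pos: [0.4694, -0.1094, 0.0444]
ee_rot: [[-0.249, 0.969, 0.001], [0.969, 0.249, -0.001], [-0.002, 0.001, -1.0]]
contact_force: [-0.7, -8.6, -0.4]
gripper_width: 0.0134
```

Call:
{"method": "move_arm", "body": {"plan": [[0.05,[-0.003,0,0],[0,0,0]],[0.05,[0,0,0],[0,0,0]],[0.05,[0,0,0],[0,0,0]],[0.05,[0,0,0],[0,0,0]],[0.05,[0,0,0],[0,0,0]]]}}

```text
clock: 23.42
ee_pos: [0.4694, -0.1095, 0.0444]
ee_rot: [[-0.249, 0.969, 0.001], [0.969, 0.249, -0.001], [-0.001, 0.0, -1.0]]
contact_force: [-1.3, -6.1, 3.2]
gripper_width: 0.0138
```

Call:
{"method": "move_arm", "body": {"plan": [[0.2,[0,0,0],[0,0,0]],[0.25,[0,0,0],[0,0,0]],[0.35,[0,0,0],[0,0,0]],[0.5,[0,0,0],[0,0,0]],[0.6,[0,0,0],[0,0,0]]]}}

```text
clock: 23.83
ee_pos: [0.4691, -0.1089, 0.044]
ee_rot: [[-0.248, 0.969, -0.0], [0.969, 0.248, 0.0], [0.0, -0.0, -1.0]]
contact_force: [-0.2, 0.1, 0.0]
gripper_width: 0.0511
```

Call:
{"method": "move_arm", "body": {"plan": [[0.6,[0,0,-0.05],[0,0,0]],[0.6,[0,0,-0.1],[0,0,0]],[0.6,[0,0,-0.15],[0,0,0]],[0.6,[-0.1,0,-0.05],[0,0,0]],[0.6,[-0.18,0,0],[0,0,0]]]}}

```text
clock: 24.25
ee_pos: [0.484, -0.1623, 0.1175]
ee_rot: [[-0.251, 0.968, 0.003], [0.968, 0.251, -0.001], [-0.002, 0.003, -1.0]]
contact_force: [1.2, 0.1, 0.9]
gripper_width: 0.0511
```

Call:
{"method": "move_arm", "body": {"plan": [[0.6,[-0.18,0,0],[0,0,0]],[0.6,[-0.18,0,0],[0,0,0]],[0.6,[-0.18,0,0],[0,0,0]],[0.6,[0,0,0],[0,0,0]],[0.6,[0,0,0],[0,0,0]]]}}

```text
clock: 24.67
ee_pos: [0.5099, -0.2692, 0.1145]
ee_rot: [[-0.246, 0.969, 0.0], [0.969, 0.246, -0.0], [-0.0, 0.0, -1.0]]
contact_force: [-1.6, 0.6, -0.8]
gripper_width: 0.0511
```

```bash
python3 - <<'E'
from h import *
nx()
s=env.snapshot("scene");t=env.snapshot("top")
a=cv2.resize(s["frame"][215:290,305:425],None,fx=6,fy=6,interpolation=cv2.INTER_CUBIC)[:,:560]
b=cv2.resize(t["frame"][182:257,318:432],None,fx=7,fy=7,interpolation=cv2.INTER_CUBIC)
cv2.imwrite("pics/fin.png",b); cv2.imwrite("pics/fin_s.png",a)
import pickle;pickle.dump((s,t),open("s1.pkl","wb"))
E
```

```text
nest x,y mm -169.87 0.25 Fx,Fy,Fz 1.0 1.4 -0.8 clock 24.67
```

View pics/fin.png

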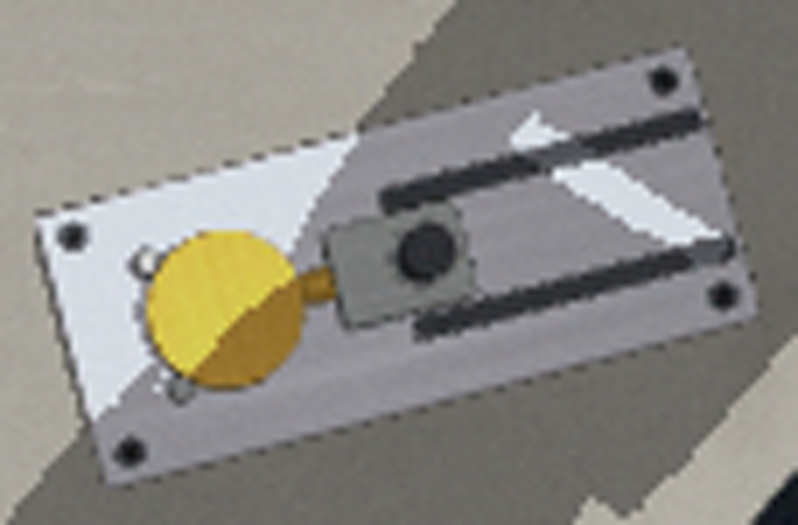

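Final top view: blank centre (226,310) bears on both pins, (146,262) and (180,388). The nose at (318,285) touches it, post top is at (427,250), and the gripper is clear. Checking the spacing.

```bash
python3 - <<'E'
from fit import *
from h import *
n=lambda u,v,z:(R.T@(W(u,v,z)[:2]-t)*1e3).round(1)
p,b=n(427,250,.0565),n(226,310,.030);print("post",p,"blank",b,"dist",np.linalg.norm(p-b))
E
```

```text
post [-5.   0.4] blank [52.7  1.1] dist 57.704245944297725
```

```bash
python3 - <<'E'
from h import *
import pickle
a=pickle.load(open("s0.pkl","rb"))["top"]["frame"];b=pickle.load(open("s1.pkl","rb"))[1]["frame"]
for n,(u,v,r) in dict(tin=(185,237,20),spool=(260,238,14),block=(467,185,22)).items():
    A,B=[cv2.cvtColor(i[v-r:v+r,u-r:u+r],cv2.COLOR_BGR2GRAY).astype(np.float32) for i in(a,b)]
    print(n,cv2.phaseCorrelate(A,B,cv2.createHanningWindow(A.shape[::-1],cv2.CV_32F)))
print(env.state()["contact_force"].round(1));print(env.sign_off())
E
```

```text
tin ((-0.013026069616650204, 0.009783924292307233), 0.9883239806443452)
spool ((0.08644367349875282, -0.00576474322586229), 0.9040996260113187)
block ((0.9612502142348589, 1.1414250956602707), 0.3350578185658396)
[ 0.2  0.1 -0.9]
the job is handed in; nothing more can be done
None
```

The blank is set on the bare plate, nudged onto the pins, and held by the keeper's nose. I then let go, and the job is handed in at about 25 s.

- **Seating:** I pushed the blank from behind with shut fingers until the force settled at about 10 N. The pusher stopped within 0.3 mm of where it should with the blank seated. The last top view shows the blank bearing on both pins.
- **Spring:** the nose touched the blank, and I pushed on about 2.1 mm of its 4 mm travel. The force rise of about 6 N implies about 1.6 mm, and the nose length in the picture implies about half way.
- **Check that disagreed:** the post-to-blank distance in the top view came out at 57.7 mm, where 59 mm is half way. Taken as it stands, that would mean about 3.3 mm of compression. The same measurement read the plate 1.5% short, and correcting for that gives about 2.5 mm. I trusted the force and travel readings.
- **Release:** I eased the push to about 6 N before opening the gripper. The gripper ended well clear, with the force reading near zero.
- **Bystanders:** the tin and spool had not moved between the first and last top pictures. The same comparison gave about 1.5 px for the steel block, but with a weak match (0.34). The gripper and its shadow were close to it by then and I never touched it, so I take that as a lighting effect rather than movement, though I did not check further.

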